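Lift the spot plate onto the analyser's loading stage

ROBOT

A 7-joint arm with a two-finger parallel gripper is mounted at the origin on the work surface. World frame = base frame: x ahead of the robot, y to its left, z up, the work surface at z = 0. Lengths are in mm, angles in degrees, forces in N, time in s.
With the tool pointing down it reaches from about 425 to 800 mm from the base axis. Payload 8.3 kg.
Tool frame: the origin (TCP) lies on the centre line of the jaws, within the pads' length; the fingertips stand 8 mm ahead of it and the grasp point (between the pads) lies 11 mm behind it; z points along the fingers, y is the line along which they close (so a half turn about z gives the same grasp; the last joint's range is limited). The gripper opens to 85 mm and grips with 20 to 120 N. Pads are 22 mm wide; open, the fingers measure 114 mm over their backs; the gripper's body (76 mm by 85 mm) begins 54 mm behind the grasp point. The pads swing forward as they close: fully open they stand 13 mm farther back than shut.
Start: joints at [-66.687, 21.967, 0.94, 78.501, -0.361, 79.538, -2.664], TCP at [282.891, 557.294, 239.279] pointing down, gripper open.
Joint ranges: [-169.22, 169.22], [-14.56, 117.87], [-87.37, 89.26], [10.42, 133.3], [-82.24, 262.24], [0.94, 117.77], [-172.7, 172.7]. Speed limits (degrees/s): [136.94, 136.94, 172.46, 172.46, 180, 180, 180].

INTERFACE

Orientations are given as [roll, pitch, yaw] about the fixed x, y, z axes, in that order (R = Rz(yaw) Ry(pitch) Rx(roll)).
In Python, from station import * gives the robot as it stands.
- The arm moves only by the shell command python3 -m handwheel 'ROWS' [OPENING]. ROWS is JSON, a list of rows, each an object of numbers: "x", "y", "z": the shift along the tool's x, y, z in cm; "rx", "ry", "rz": the turn, a rotation vector about the tool's x, y, z in degrees. A call has exactly 8 rows; each row is the pose to reach, as a shift and turn from the pose commanded when the call began, along the tool's axes at that moment; what a row does not reach only later rows make up. A row lasts 1/12 s, in which the tool goes at most 41.7 mm and 7.16 degrees, less where a joint would pass 70% of its speed; a pose out of reach is approached as far as the arm can. A call with a gripper value outside its range is refused whole. OPENING is the gripper command: -1 is fully open, 1 is shut, values between are in proportion, set as the call begins (- or left out, the last holds). The fingers move at their own pace and stop on an object; the grip force is fixed at half the most. Time passes only in rows, so rows that repeat a pose let the fingers close, or fill a call up. It gives the time, the measured TCP pose, the force, the opening and the grip force at its end, in the units of the state.
- sense(): the state, without advancing time (a new reading comes with each control period).
- get_image(name): name is "scene" or "top" or "wrist"; returns (picture, depth): 420x560x3 uint8, red, green, blue; 420x560 float32, mm along the optical axis (not along the pixel's ray), 0 where there is no reading.
- camera_params(name): a dict with "camera_matrix" (3x3 intrinsics, pixels), "eye" and "orientation" of the camera in the world; the wrist camera has in their place "hand_eye" (4x4, takes a point from camera to tool coordinates, whose origin is the TCP and whose axes are the flange's). Camera axes: x right, y down, z forward; pixel columns grow to the right and rows downward; lengths in mm; the calibration is good to about 2 mm. A picture is of the moment at which its call begins: read the wrist's pose just before it. camera_params takes no time and is no camera call.
- hand_in(): hands the job in; it is judged then, once.
The state is a dict: "clock": time; "qpos": joint angles; "joint_velocities": joint speeds; "joint_torque": joint torques, N m; "tcp_pos": TCP position; "eef_rot": TCP orientation; "contact_force": force on the tool from outside, world axes, zero at the start; "wrist_torque": the same for the moment, N m; "gripper_width": opening from 0.0 (shut) to 1.0 (fully open); "gripper_force": force on a finger pad.
Only numpy, scipy, OpenCV 4.12 (cv2) and the standard library are available. Lean on these libraries where they do the work, as an engineer would, in place of code of your own. Each camera call takes 0.05 s, during which the arm holds its last target. There are 200 camera calls.

TASK

Take the plate lifter by its handle, slide its blade under the rectangular spot plate and carry the plate on the blade to the empty white loading stage, setting it down centred and square on the two rails. Do not touch the plate with the gripper or let it fall, and leave the round dish on its rack. Then draw the blade out and lay the lifter flat on the bench.

Things in the scene. Friction and masses are not known exactly. Their poses are not given: they have to be found in the camera images.
- lifter: Plate lifter lying flat: steel blade 220 x 46 x 3 mm, bare from 47 to 165 mm ahead of the origin (front edge, +x), rear edge at -55 mm. Grey grip bar along x over the rear part, 100 long, 18 wide, 20 tall, its centre 45 mm above the blade's underside, on two legs 42 mm before and behind its middle. Origin: blade's underside, below the grip's middle; z up. 220 g, balances 20 mm ahead of it.
- spot_plate: Rectangular white spot plate, twelve shallow wells, 90 (x) x 100 (y) x 8 mm, 150 g. Origin: centre of underside, z up. Lies loose and centred (about 4 mm, 3 deg) on a dull grey aluminium rack: two rails along its x, 100 long, 22 wide, 70 mm clear gap, tops 36 mm above the bench; rack base 6 mm thick on the bench. Gap open at both ends, the -x end faces the robot.
- stage: White loading stage, fixed, empty: base 130 (x) x 134 (y) x 6 mm on the bench, two rails along x, 100 long, 22 wide, 70 mm clear gap, tops 36 mm above the bench, gap open at both ends, the -x end faces the robot. Origin: centre of base's underside, at bench height; z up. The plate belongs centred over it, underside 36 mm up, plate x along stage x.
- round_dish: Round white dish, 96 mm across, 14 mm thick, on a second aluminium rack like the spot plate's. It stays there. Origin: centre of its underside, 36 mm above the bench.
Mind the look-alikes: they are no part of the job. Leave any turquoise look-alike of the lifter alone.

How it is judged (in metres and radians):
On the way, in this order (a step that is already met when the one before it is completed fails the run):
1. the spot plate is lifted clear of its rack, level on the lifter's blade (height (world z) of spot_plate above 0.046 m and contact force between lifter and spot_plate above 0.3 N and angle between spot_plate's own z axis and vertical below 0.3 rad), for 0.2 s.
2. the spot plate rests on the rails of the loading stage, clear of the blade (horizontal distance between spot_plate and stage below 0.018 m and height (world z) of spot_plate below 0.04 m and contact force between stage and spot_plate above 0.3 N and contact force between lifter and spot_plate below 0.05 N), for 0.2 s.
At the end, for the whole second after the job is handed in: The spot plate rests level on both rails of the loading stage, centred within 18 mm and square within 12 degrees; the lifter lies flat on the bench, away from the plate, both at rest; the round dish is within 20 mm of where it was (horizontal distance between spot_plate and stage below 0.018 m and height (world z) of spot_plate between 0.032 and 0.04 m and angle between spot_plate's own z axis and vertical below 0.06 rad and angle between the x axis of spot_plate and the x axis of stage, either way round below 0.21 rad and linear speed of each of spot_plate, lifter below 0.02 m/s and contact force between lifter and spot_plate below 0.05 N and height (world z) of lifter below 0.005 m and angle between lifter's own z axis and vertical below 0.05 rad and distance of round_dish from where it was at the start of the episode below 0.02 m); the robot touches nothing.
It fails at once if the gripper or arm touches the spot plate (contact force between any of the fingers, the arm and spot_plate above 0.5 N).
It fails at once if the spot plate falls or tips (height (world z) of spot_plate below 0.025 m or angle between spot_plate's own z axis and vertical above 0.5 rad).
It fails at once if the round dish is shifted off its place (distance of round_dish from where it was at the start of the episode above 0.02 m).
It also fails if it takes over 69 s, if anything falls off the work surface, if the arm or the gripper's body presses on something with over 40 N, if the wrist force passes 120 N, or if a joint passes its speed limit or range.

## Working session

There is one attempt and no reset: what is moved stays moved. The work goes in short steps, Python scripts to look and compute and a shell command to move; the robot and the scene stay as the last step left them, time stands still between calls to the robot, and variables do not carry over. Pictures are saved under pics/ and viewed, at most 10 in all, crops included, and the job is handed in when it is done.

```bash
ls; mkdir -p pics; python3 - <<'E'
from station import *
import cv2
s=sense();print(s)
for n in("top","scene"):
    p,d=get_image(n);cv2.imwrite(f"pics/{n}0.png",p[:,:,::-1]);import numpy as np;np.savez(f"pics/{n}0.npz",p=p,d=d);print(camera_params(n))
E
```

```text
pics
{'clock': 0.0, 'qpos': array([-66.68455904,  22.01706758,   0.93779801,  78.56382067,
        -0.35852432,  79.53921603,  -2.66363586]), 'joint_velocities': array([ 0.09561703,  0.09736057,  0.02702557, -0.10213891, -0.03245874,
       -0.13432822,  0.00760571]), 'joint_torque': array([ 4.76100504e-04, -6.27596855e+01,  8.44407454e-01, -3.71815646e+01,
        1.64274545e-02,  1.44215062e-02,  4.62469018e-06]), 'tcp_pos': array([282.70648176, 556.83114106, 238.23923277]), 'eef_rot': array([-1.79882850e+02,  4.56857638e-03,  1.53085695e+02]), 'contact_force': array([-0.14087342,  1.00769154,  0.55473549]), 'wrist_torque': array([0.00295675, 0.02450455, 0.01948443]), 'gripper_force': 0.0, 'gripper_width': 1.002423527081942}
{'camera_matrix': array([[447.22540676,   0.        , 276.44270636],
       [  0.        , 447.22540676, 203.68328556],
       [  0.        ,   0.        ,   1.        ]]), 'eye': array([ 340.9998947 , -105.96255522, 1519.77822261]), 'orientation': array([-174.3435107 ,   -0.57478222,  -91.4564525 ])}
{'camera_matrix': array([[448.96118322,   0.        , 279.98058256],
       [  0.        , 448.96118322, 202.96179266],
       [  0.        ,   0.        ,   1.        ]]), 'eye': array([1140.57105653, -702.77895676, 1073.73538235]), 'orientation': array([-138.31904317,   -0.45389255,   48.53661171])}
```

View pics/top0.png

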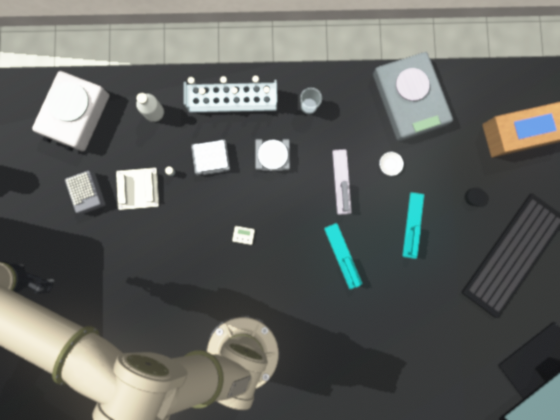

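View pics/scene0.png

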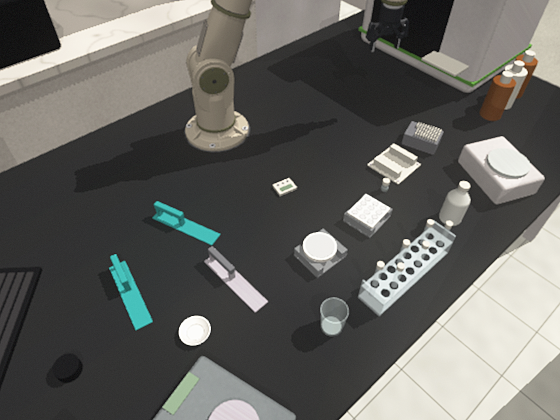

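Top picture: lifter around (342,182) with its grip at the near end (345,197), spot plate (210,157), stage (137,189), dish (272,154). Turquoise look-alikes are at (343,257) and (414,226). I'll look at an enlarged crop.

```bash
python3 - <<'E'
import cv2
p=cv2.imread("pics/top0.png")
a=cv2.resize(p[130:220,110:235],None,fx=6,fy=6,interpolation=cv2.INTER_CUBIC)
b=cv2.resize(p[140:224,310:375],None,fx=7,fy=7,interpolation=cv2.INTER_CUBIC)
cv2.imwrite("pics/c1.png",a);cv2.imwrite("pics/c2.png",b)
E
cat > h.py <<'E'
import numpy as np
from scipy.spatial.transform import Rotation as R
from station import *
def top(u,v,z,n="top"):
    c=camera_params(n);K=c["camera_matrix"]
    r=R.from_euler("xyz",c["orientation"],degrees=True).apply(np.linalg.inv(K)@[u,v,1.])
    return c["eye"]+r*(z-c["eye"][2])/r[2]
def wristpts(u,v,z,s):
    c=camera_params("wrist");K=c["camera_matrix"];H=c["hand_eye"]
    Rt=R.from_euler("xyz",s["eef_rot"],degrees=True)
    r=Rt.apply(H[:3,:3]@np.linalg.inv(K)@[u,v,1.]); o=Rt.apply(H[:3,3])+s["tcp_pos"]
    return o+r*(z-o[2])/r[2]
E
```

```text
(no output)
```

View pics/c1.png

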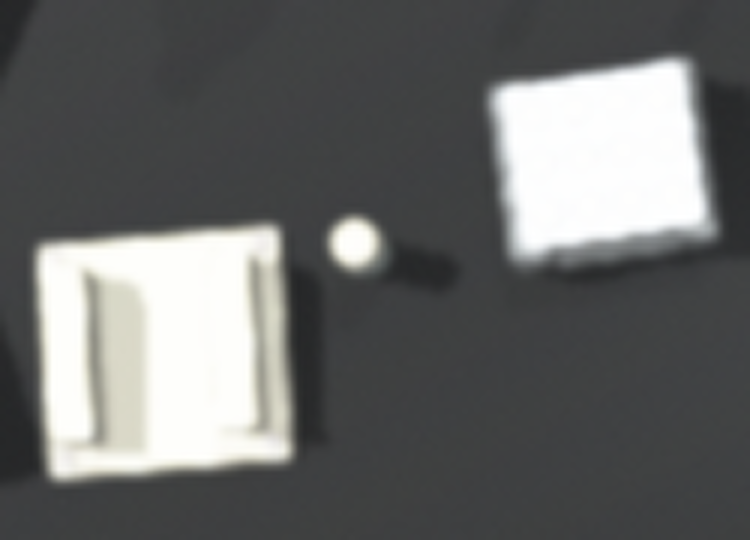

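View pics/c2.png

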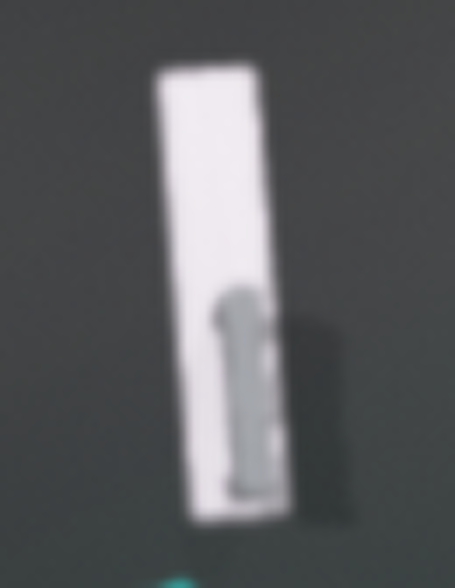

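```bash
python3 - <<'E'
from h import *
def q(c,u0,v0,f,z):
    return np.array([top(u0+(a+.5)/f-.5,v0+(b+.5)/f-.5,z)[:2] for a,b in c])
def rep(n,P):
    P=np.array(P);c=P.mean(0);x=(P[0]+P[1]-P[2]-P[3])/2;y=(P[0]+P[3]-P[1]-P[2])/2
    print(n,c.round(1),"len",np.hypot(*x).round(1),np.hypot(*y).round(1),"yaw",np.degrees(np.arctan2(x[1],x[0])).round(2),np.degrees(np.arctan2(-y[0],y[1])).round(2))
rep("stage",q([(38,245),(278,228),(292,460),(52,478)],110,130,6,6))
rep("plate",q([(492,88),(688,60),(708,230),(513,255)],110,130,6,44))
rep("blade",q([(158,72),(258,68),(290,512),(192,518)],310,140,7,3))
print(top(272,154,50))
c=camera_params("wrist");print(c)
E
```

```text
stage [554.7 347.7] len 133.5 135.8 yaw 3.7 2.85
plate [652.8  95. ] len 96.3 109.7 yaw 6.19 6.53
blade [ 563.1 -350.5] len 220.6 48.7 yaw 1.93 1.54
[ 653.1788261  -113.80952139   50.        ]
{'camera_matrix': array([[363.89051537,   0.        , 283.87807264],
       [  0.        , 363.89051537, 206.74588572],
       [  0.        ,   0.        ,   1.        ]]), 'hand_eye': array([[ 1.94158023e-04, -9.59335325e-01, -2.82268838e-01,
         7.27633809e+01],
       [ 9.99999253e-01, -1.54331502e-04,  1.21236741e-03,
         9.75582902e-02],
       [-1.20662986e-03, -2.82268862e-01,  9.59334578e-01,
        -1.35102886e+02],
       [ 0.00000000e+00,  0.00000000e+00,  0.00000000e+00,
         1.00000000e+00]])}
```

The stage is at about (555,348) yaw 3°, the plate at (653,95) yaw 6°, and the lifter origin at (508,-352) yaw 1.7°. I'll approach the lifter with tool x along its +x.

```bash
python3 -m handwheel '[{"x":-2,"y":-1,"rz":4},{"x":-5.5,"y":-2.6,"rz":10},{"x":-9.2,"y":-4.4,"rz":17},{"x":-12.9,"y":-6.2,"rz":24},{"x":-16.6,"y":-8,"rz":31},{"x":-20.3,"y":-9.8,"rz":38},{"x":-24,"y":-11.5,"rz":45},{"x":-27.7,"y":-13.3,"rz":52}]' -1
python3 -m handwheel '[{"x":-3.8,"y":0.2,"rz":7},{"x":-7.6,"y":0.3,"rz":14},{"x":-11.4,"y":0.5,"rz":21},{"x":-15.2,"y":0.6,"rz":28},{"x":-19,"y":0.8,"rz":35},{"x":-22.8,"y":1,"rz":42},{"x":-26.6,"y":1.1,"rz":49},{"x":-30.4,"y":1.3,"rz":56}]'
python3 - <<'E'
from h import *
s=sense();print(s["tcp_pos"],s["eef_rot"])
d=np.array([530,-330,238.])-s["tcp_pos"]
print(R.from_euler("xyz",s["eef_rot"],degrees=True).inv().apply(d))
E
```

```text
[282.71599684 556.89274712 238.36516082] [-1.79896617e+02  5.69132419e-04  1.53082413e+02]
[-621.99673244 -678.8562243     1.59625028]$[0]: bad value
$[0]: bad value
```

```bash
python3 -m handwheel '[{"x":-2,"y":-1,"z":0,"rx":0,"ry":0,"rz":4},{"x":-5.5,"y":-2.6,"z":0,"rx":0,"ry":0,"rz":10},{"x":-9.2,"y":-4.4,"z":0,"rx":0,"ry":0,"rz":17},{"x":-12.9,"y":-6.2,"z":0,"rx":0,"ry":0,"rz":24},{"x":-16.6,"y":-8,"z":0,"rx":0,"ry":0,"rz":31},{"x":-20.3,"y":-9.8,"z":0,"rx":0,"ry":0,"rz":38},{"x":-24,"y":-11.5,"z":0,"rx":0,"ry":0,"rz":45},{"x":-27.7,"y":-13.3,"z":0,"rx":0,"ry":0,"rz":52}]' -1 && 
python3 -m handwheel '[{"x":-3.8,"y":0.2,"z":0,"rx":0,"ry":0,"rz":7},{"x":-7.6,"y":0.3,"z":0,"rx":0,"ry":0,"rz":14},{"x":-11.4,"y":0.5,"z":0,"rx":0,"ry":0,"rz":21},{"x":-15.2,"y":0.6,"z":0,"rx":0,"ry":0,"rz":28},{"x":-19,"y":0.8,"z":0,"rx":0,"ry":0,"rz":35},{"x":-22.8,"y":1,"z":0,"rx":0,"ry":0,"rz":42},{"x":-26.6,"y":1.1,"z":0,"rx":0,"ry":0,"rz":49},{"x":-30.4,"y":1.3,"z":0,"rx":0,"ry":0,"rz":56}]'
python3 - <<'E'
from h import *
s=sense();print(s["tcp_pos"],s["eef_rot"])
d=np.array([530,-330,238.])-s["tcp_pos"]
print(R.from_euler("xyz",s["eef_rot"],degrees=True).inv().apply(d))
E
```

```text
clock: 0.77
tcp_pos: [470.4, 311.5, 239.1]
eef_rot: [-180.0, 0.0, 100.8]
contact_force: [-0.1, 1.5, -0.2]
gripper_width: 1.001
gripper_force: 0.0
clock: 1.43
tcp_pos: [540.7, 15.7, 239.2]
eef_rot: [-180.0, 0.0, 44.8]
contact_force: [0.8, -0.2, 0.6]
gripper_width: 1.001
gripper_force: 0.0
[540.65612821  15.69791475 239.16426928] [-1.79974572e+02  5.30512775e-03  4.47522521e+01]
[-250.9534949   237.99817181    1.08187992]
```

```bash
python3 -m handwheel '[{"x":-2.9,"y":2.7,"z":0,"rx":0,"ry":0,"rz":6},{"x":-5.8,"y":5.5,"z":0,"rx":0,"ry":0,"rz":12},{"x":-8.7,"y":8.2,"z":0,"rx":0,"ry":0,"rz":18},{"x":-11.6,"y":11,"z":0,"rx":0,"ry":0,"rz":24},{"x":-14.5,"y":13.7,"z":0,"rx":0,"ry":0,"rz":30},{"x":-17.4,"y":16.5,"z":0,"rx":0,"ry":0,"rz":36},{"x":-20.3,"y":19.2,"z":0,"rx":0,"ry":0,"rz":43},{"x":-21.5,"y":20.4,"z":0,"rx":0,"ry":0,"rz":43}]'
python3 - <<'E'
from h import *
import cv2
s=sense();p,d=get_image("wrist");print(s["tcp_pos"],s["eef_rot"])
cv2.imwrite("pics/w1.png",p[:,:,::-1])
np.savez("pics/w1.npz",p=p,d=d,t=s["tcp_pos"],r=s["eef_rot"])
E
```

```text
clock: 2.1
tcp_pos: [531.1, -284.7, 239.1]
eef_rot: [179.9, 0.1, 1.3]
contact_force: [-1.5, 0.3, 0.3]
gripper_width: 0.998
gripper_force: 0.0
[ 531.14646836 -284.68980467  239.13907672] [1.79853225e+02 7.70410348e-02 1.30400557e+00]
```

View pics/w1.png

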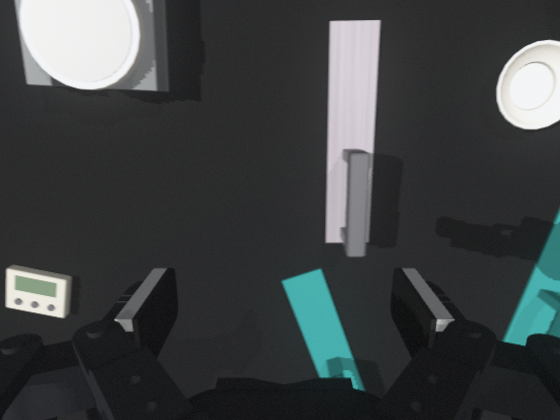

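The wrist view shows the blade corners at (330,20), (381,20), (371,242), (326,242), and the grip's top face spanning (348,152)–(368,152) down to (347,256)–(365,256).

```bash
python3 - <<'E'
from h import *
f=np.load("pics/w1.npz");s=dict(tcp_pos=f["t"],eef_rot=f["r"])
for z,L in((3,[(330,20),(381,20),(371,242),(326,242)]),(55,[(349,153),(369,153),(365,256),(347,256)])):
    P=np.array([wristpts(u,v,z,s)[:2] for u,v in L]);x=(P[0]+P[1]-P[2]-P[3])/2
    print(P.round(1).tolist(),P.mean(0),np.hypot(*x),np.degrees(np.arctan2(x[1],x[0])))
print([f["d"][v,u] for u,v in((355,100),(357,200))])
E
```

```text
[[673.2, -323.6], [674.3, -370.7], [454.3, -381.6], [453.1, -332.3]] [ 563.7254524  -352.03453859] 220.26511443015548 2.5379156593000225
[[558.3, -340.7], [558.7, -358.3], [460.6, -363.3], [460.2, -346.1]] [ 509.4817749  -352.07928475] 98.22104148364508 3.02130054890586
[np.float32(355.85025), np.float32(331.407)]
```

```bash
python3 -m handwheel '[{"x":-0.1,"y":2.5,"z":1,"rx":0,"ry":0,"rz":-1},{"x":-0.1,"y":5,"z":3,"rx":0,"ry":0,"rz":-1},{"x":-0.15,"y":6.8,"z":6,"rx":0,"ry":0,"rz":-1.1},{"x":-0.15,"y":6.8,"z":9,"rx":0,"ry":0,"rz":-1.1},{"x":-0.15,"y":6.8,"z":12,"rx":0,"ry":0,"rz":-1.1},{"x":-0.15,"y":6.8,"z":14,"rx":0,"ry":0,"rz":-1.1},{"x":-0.15,"y":6.8,"z":15,"rx":0,"ry":0,"rz":-1.1},{"x":-0.15,"y":6.8,"z":15.3,"rx":0,"ry":0,"rz":-1.1}]'
python3 - <<'E'
from h import *
import cv2
s=sense();p,d=get_image("wrist");print(s["tcp_pos"],s["eef_rot"])
cv2.imwrite("pics/w2.png",p[:,:,::-1])
np.savez("pics/w2.npz",p=p,d=d,t=s["tcp_pos"],r=s["eef_rot"])
E
```

```text
clock: 2.82
tcp_pos: [533.6, -345.7, 83.9]
eef_rot: [-179.9, 0.2, 3.2]
contact_force: [-0.4, 0.5, 0.3]
gripper_width: 1.004
gripper_force: 0.0
[ 533.59284591 -345.67738989   83.92338416] [-179.88040742    0.19554161    3.21313801]
```

View pics/w2.png

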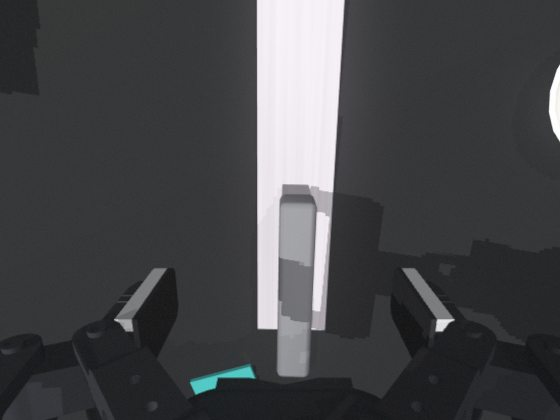

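```bash
python3 - <<'E'
from h import *
f=np.load("pics/w2.npz");s=dict(tcp_pos=f["t"],eef_rot=f["r"])
for z,L in((3,[(258,60),(341,60),(326,328),(258,327)]),(55,[(280,203),(316,203),(309,375),(278,375)])):
    P=np.array([wristpts(u,v,z,s)[:2] for u,v in L]);x=(P[0]+P[1]-P[2]-P[3])/2
    print(P.round(1).tolist(),P.mean(0),np.hypot(*x),np.degrees(np.arctan2(x[1],x[0])))
print(sense()["tcp_pos"],sense()["eef_rot"])
E
```

```text
[[624.5, -325.3], [627.1, -371.1], [455.6, -378.1], [453.7, -331.4]] [ 540.23651401 -351.47914771] 171.30033505557083 2.209226212462119
[[558.2, -341.7], [559.1, -358.6], [461.6, -362.7], [460.6, -345.8]] [ 509.86617551 -352.21480022] 97.66832974809236 2.4224257456693903
[ 534.09350259 -346.22114458   85.07716365] [-1.79942311e+02  1.14480021e-01  3.20781716e+00]
```

```bash
python3 -m handwheel '[{"x":-0.2,"y":0.3,"z":0.5,"rx":0,"ry":0,"rz":0.4},{"x":-0.24,"y":0.5,"z":1.5,"rx":0,"ry":0,"rz":0.8},{"x":-0.24,"y":0.5,"z":2.6,"rx":0,"ry":0,"rz":0.8},{"x":-0.24,"y":0.5,"z":3.6,"rx":0,"ry":0,"rz":0.8},{"x":-0.24,"y":0.5,"z":4.4,"rx":0,"ry":0,"rz":0.8},{"x":-0.24,"y":0.5,"z":4.9,"rx":0,"ry":0,"rz":0.8},{"x":-0.24,"y":0.5,"z":4.9,"rx":0,"ry":0,"rz":0.8},{"x":-0.24,"y":0.5,"z":4.9,"rx":0,"ry":0,"rz":0.8}]' &&
for i in 1 2; do python3 -m handwheel '[{"x":0,"y":0,"z":0,"rx":0,"ry":0,"rz":0},{"x":0,"y":0,"z":0,"rx":0,"ry":0,"rz":0},{"x":0,"y":0,"z":0,"rx":0,"ry":0,"rz":0},{"x":0,"y":0,"z":0,"rx":0,"ry":0,"rz":0},{"x":0,"y":0,"z":0,"rx":0,"ry":0,"rz":0},{"x":0,"y":0,"z":0,"rx":0,"ry":0,"rz":0},{"x":0,"y":0,"z":0,"rx":0,"ry":0,"rz":0},{"x":0,"y":0,"z":0,"rx":0,"ry":0,"rz":0}]' 1; done
```

```text
clock: 3.53
tcp_pos: [532.3, -351.9, 37.0]
eef_rot: [-180.0, 0.0, 2.4]
contact_force: [0.0, 0.0, -0.7]
gripper_width: 1.0
gripper_force: 0.0
clock: 4.2
tcp_pos: [532.6, -352.0, 37.6]
eef_rot: [180.0, -0.0, 2.4]
contact_force: [-0.2, 0.3, 3.4]
gripper_width: 0.199
gripper_force: 60.0
clock: 4.87
tcp_pos: [532.6, -352.0, 37.6]
eef_rot: [180.0, -0.0, 2.4]
contact_force: [0.6, 1.5, 5.9]
gripper_width: 0.201
gripper_force: 60.2
```

```bash
python3 -m handwheel '[{"x":0,"y":0,"z":-0.3,"rx":0,"ry":0,"rz":0},{"x":0,"y":0,"z":-1.5,"rx":0,"ry":0,"rz":0},{"x":0,"y":0,"z":-4,"rx":0,"ry":0,"rz":0},{"x":0,"y":0,"z":-7,"rx":0,"ry":0,"rz":0},{"x":0,"y":0,"z":-10,"rx":0,"ry":0,"rz":0},{"x":0,"y":0,"z":-13,"rx":0,"ry":0,"rz":0},{"x":0,"y":0,"z":-15.3,"rx":0,"ry":0,"rz":0},{"x":0,"y":0,"z":-16.2,"rx":0,"ry":0,"rz":0}]' &&
python3 -m handwheel '[{"x":0.1,"y":-1,"z":0,"rx":0,"ry":0,"rz":-0.5},{"x":0.2,"y":-3,"z":0,"rx":0,"ry":0,"rz":-1},{"x":0.5,"y":-6,"z":0,"rx":0,"ry":0,"rz":-1.5},{"x":0.7,"y":-9,"z":0,"rx":0,"ry":0,"rz":-2},{"x":1,"y":-12,"z":0,"rx":0,"ry":0,"rz":-2.5},{"x":1.2,"y":-15,"z":0,"rx":0,"ry":0,"rz":-3},{"x":1.5,"y":-18,"z":0,"rx":0,"ry":0,"rz":-3.5},{"x":1.7,"y":-21,"z":0,"rx":0,"ry":0,"rz":-3.6}]' &&
python3 -m handwheel '[{"x":0.1,"y":-3,"z":0,"rx":0,"ry":0,"rz":0},{"x":0.2,"y":-6,"z":0,"rx":0,"ry":0,"rz":0},{"x":0.4,"y":-8.5,"z":0,"rx":0,"ry":0,"rz":0},{"x":0.5,"y":-10.5,"z":0,"rx":0,"ry":0,"rz":0},{"x":0.5,"y":-11.7,"z":0,"rx":0,"ry":0,"rz":0},{"x":0.5,"y":-12,"z":0,"rx":0,"ry":0,"rz":0},{"x":0.5,"y":-12,"z":0,"rx":0,"ry":0,"rz":0},{"x":0.5,"y":-12,"z":0,"rx":0,"ry":0,"rz":0}]'
python3 - <<'E'
from h import *
import cv2
s=sense();p,d=get_image("wrist");print(s["tcp_pos"],s["eef_rot"])
cv2.imwrite("pics/w3.png",p[:,:,::-1])
np.savez("pics/w3.npz",p=p,d=d,t=s["tcp_pos"],r=s["eef_rot"])
E
```

```text
clock: 5.53
tcp_pos: [533.1, -353.2, 203.9]
eef_rot: [179.8, -0.2, 2.4]
contact_force: [-0.8, 0.2, -1.2]
gripper_width: 0.2
gripper_force: 59.2
clock: 6.2
tcp_pos: [539.4, -138.5, 197.1]
eef_rot: [-179.9, 0.2, 6.1]
contact_force: [1.2, -0.4, -1.4]
gripper_width: 0.203
gripper_force: 59.2
clock: 6.87
tcp_pos: [532.5, -22.2, 198.4]
eef_rot: [180.0, 0.1, 6.0]
contact_force: [0.5, -0.3, -1.5]
gripper_width: 0.199
gripper_force: 59.2
[532.4502952  -22.16717302 198.40676444] [1.79968498e+02 9.17222478e-02 5.97550519e+00]
```

View pics/w3.png

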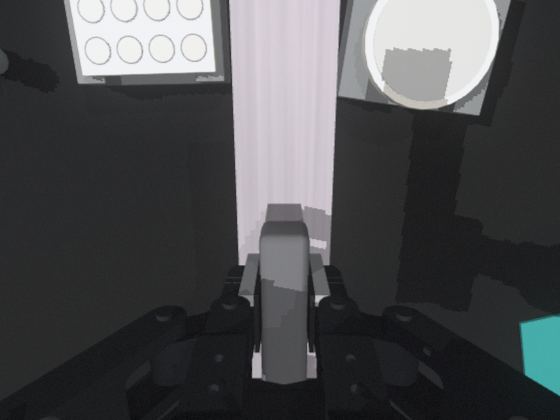

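```bash
python3 - <<'E'
from h import *
import cv2
f=np.load("pics/w3.npz");s=dict(tcp_pos=f["t"],eef_rot=f["r"])
def pr(n,L,z):
    P=np.array([wristpts(u,v,z,s)[:2] for u,v in L]);print(n,P.round(1).tolist())
zb=s["tcp_pos"][2]-37.6+3
pr("blade",[(230,1),(340,1),(331,240),(238,240)],zb)
pr("grip",[(261,235),(307,235)],zb+52)
pr("plate top: front L,R, Lup,Rup",[(84,76),(215,72),(70,2),(211,2)],44)
pr("rack z36",[(79,83),(228,80),(65,2),(219,2)],36)
pr("rack z6",[(79,83),(228,80),(65,2),(219,2)],6)
d=f["d"];K=camera_params("wrist")["camera_matrix"]
for u,v in((285,5),(285,100),(285,180),(240,100),(330,100),(150,60),(150,82),(222,40)):
    print(u,v,d[v,u])
p=cv2.cvtColor(f["p"],cv2.COLOR_RGB2BGR)[0:110,40:260];cv2.imwrite("pics/c3.png",cv2.resize(p,None,fx=3.6,fy=3.6,interpolation=cv2.INTER_CUBIC))
E
```

```text
blade [[640.1, 12.4], [644.9, -33.2], [538.8, -44.5], [533.9, 1.7]]
grip [[558.0, -10.9], [559.7, -26.7]]
plate top: front L,R, Lup,Rup [[604.1, 136.9], [617.2, 39.3], [653.2, 144.3], [663.7, 44.5]]
rack z36 [[598.6, 145.2], [612.8, 30.5], [654.2, 152.3], [665.9, 40.3]]
rack z6 [[598.0, 161.3], [613.7, 35.0], [659.3, 169.1], [672.2, 45.8]]
285 5 150.9962
285 100 162.00708
285 180 173.47156
240 100 162.5981
330 100 162.95053
150 60 268.94336
150 82 310.3163
222 40 275.0379
```

View pics/c3.png

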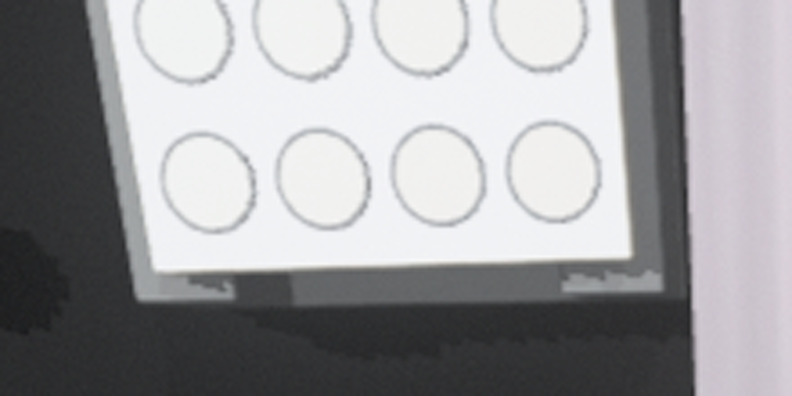

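Rack: front edge centre ≈ (605.6,89.2), yaw ≈ 7.0°; the plate is centred to about 1 mm. The blade is in line with the tool. Next is the pre-insert pose at TCP (452,70,56), yaw 7.

```bash
python3 -m handwheel '[{"x":-0.5,"y":-0.7,"z":0,"rx":0,"ry":0,"rz":-0.2},{"x":-1.7,"y":-2.4,"z":0,"rx":0,"ry":0,"rz":-0.4},{"x":-3.3,"y":-4.7,"z":0,"rx":0,"ry":0,"rz":-0.7},{"x":-4.9,"y":-7,"z":0,"rx":0,"ry":0,"rz":-1},{"x":-6.3,"y":-9,"z":0,"rx":0,"ry":0,"rz":-1},{"x":-7,"y":-9.8,"z":0,"rx":0,"ry":0,"rz":-1},{"x":-7.07,"y":-10,"z":0,"rx":0,"ry":0,"rz":-1},{"x":-7.07,"y":-10,"z":0,"rx":0,"ry":0,"rz":-1}]' &&
python3 -m handwheel '[{"x":0,"y":0,"z":1,"rx":0,"ry":0,"rz":0},{"x":0,"y":0,"z":3,"rx":0,"ry":0,"rz":0},{"x":0,"y":0,"z":6,"rx":0,"ry":0,"rz":0},{"x":0,"y":0,"z":9,"rx":0,"ry":0,"rz":0},{"x":0,"y":0,"z":11.5,"rx":0,"ry":0,"rz":0},{"x":0,"y":0,"z":13.5,"rx":0,"ry":0,"rz":0},{"x":0,"y":0,"z":14.2,"rx":0,"ry":0,"rz":0},{"x":0,"y":0,"z":14.2,"rx":0,"ry":0,"rz":0}]'
python3 - <<'E'
from h import *
import cv2
s=sense();p,d=get_image("scene");print(s["tcp_pos"],s["eef_rot"])
cv2.imwrite("pics/s4.png",cv2.resize(p[120:280,220:440,::-1],None,fx=3.6,fy=3.6,interpolation=cv2.INTER_CUBIC))
E
```

```text
clock: 7.58
tcp_pos: [452.1, 70.6, 199.4]
eef_rot: [-180.0, -0.0, 7.0]
contact_force: [0.8, -0.3, -1.7]
gripper_width: 0.198
gripper_force: 59.2
clock: 8.25
tcp_pos: [451.4, 68.7, 55.3]
eef_rot: [179.9, 0.2, 6.9]
contact_force: [-1.2, 0.3, -2.3]
gripper_width: 0.196
gripper_force: 59.1
[451.36591379  68.7105051   55.33210535] [179.85640778   0.21398422   6.8581688 ]
```

View pics/s4.png

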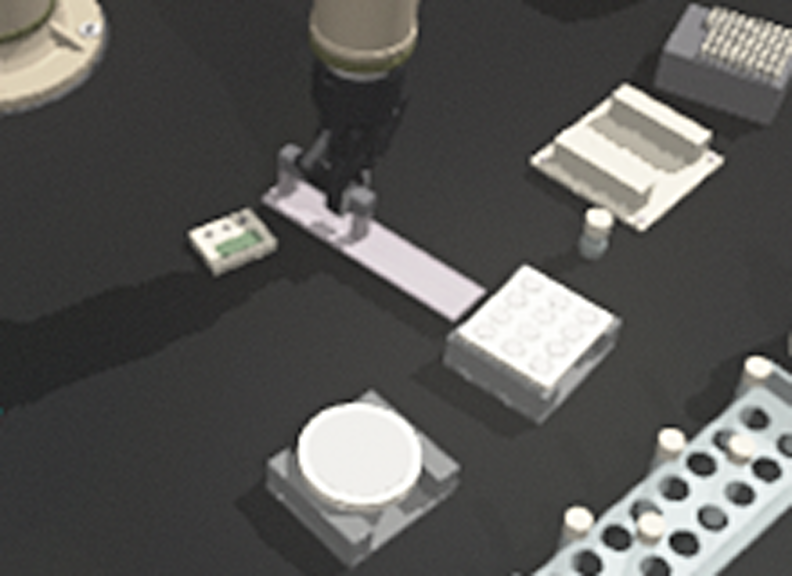

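The blade lies in front of the plate rack's gap, in line with it and below plate level. Sliding in.

```bash
python3 -m handwheel '[{"x":0.3,"y":0,"z":0,"rx":0,"ry":0,"rz":0},{"x":1,"y":0,"z":0,"rx":0,"ry":0,"rz":0},{"x":1.8,"y":0,"z":0,"rx":0,"ry":0,"rz":0},{"x":2.6,"y":0,"z":0,"rx":0,"ry":0,"rz":0},{"x":3.4,"y":0,"z":0,"rx":0,"ry":0,"rz":0},{"x":4,"y":0,"z":0,"rx":0,"ry":0,"rz":0},{"x":4.2,"y":0,"z":0,"rx":0,"ry":0,"rz":0},{"x":4.2,"y":0,"z":0,"rx":0,"ry":0,"rz":0}]' &&
python3 -m handwheel '[{"x":0.5,"y":0,"z":0,"rx":0,"ry":0,"rz":0},{"x":1.8,"y":0,"z":0,"rx":0,"ry":0,"rz":0},{"x":3.2,"y":0,"z":0,"rx":0,"ry":0,"rz":0},{"x":4.6,"y":0,"z":0,"rx":0,"ry":0,"rz":0},{"x":6,"y":0,"z":0,"rx":0,"ry":0,"rz":0},{"x":7.1,"y":0,"z":0,"rx":0,"ry":0,"rz":0},{"x":7.7,"y":0,"z":0,"rx":0,"ry":0,"rz":0},{"x":7.7,"y":0,"z":0,"rx":0,"ry":0,"rz":0}]'
python3 - <<'E'
from h import *
import cv2
s=sense();p,d=get_image("wrist");print(s["tcp_pos"],s["eef_rot"],s["contact_force"])
cv2.imwrite("pics/w5.png",p[:,:,::-1])
np.savez("pics/w5.npz",p=p,d=d,t=s["tcp_pos"],r=s["eef_rot"])
E
```

```text
clock: 8.97
tcp_pos: [494.7, 75.6, 57.2]
eef_rot: [180.0, -0.0, 7.0]
contact_force: [0.0, 0.0, -2.2]
gripper_width: 0.201
gripper_force: 59.1
clock: 9.63
tcp_pos: [571.3, 85.1, 57.1]
eef_rot: [180.0, -0.0, 7.0]
contact_force: [0.4, -0.1, -3.2]
gripper_width: 0.2
gripper_force: 59.1
[571.29517784  85.06542608  57.12204698] [ 1.79973003e+02 -1.21752430e-02  6.99466586e+00] [ 0.35269969 -0.06312243 -3.22827098]
```

View pics/w5.png

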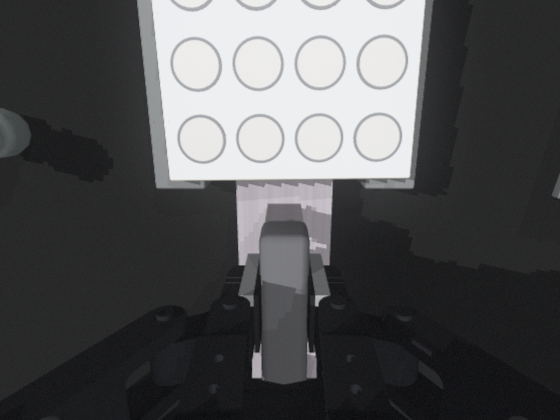

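The blade is centred under the plate, whose near edge runs from (170,181) to (411,180) and is square to the tool. Lifting.

```bash
python3 - <<'E'
from h import *
f=np.load("pics/w5.npz");s=dict(tcp_pos=f["t"],eef_rot=f["r"])
Rt=R.from_euler("xyz",f["r"],degrees=True)
for u,v in((170,181),(411,180)):print(Rt.inv().apply(wristpts(u,v,44,s)-f["t"]))
E
python3 -m handwheel '[{"x":0,"y":0,"z":-0.4,"rx":0,"ry":0,"rz":0},{"x":0,"y":0,"z":-0.9,"rx":0,"ry":0,"rz":0},{"x":0,"y":0,"z":-1.3,"rx":0,"ry":0,"rz":0},{"x":0,"y":0,"z":-1.7,"rx":0,"ry":0,"rz":0},{"x":0,"y":0,"z":-2.1,"rx":0,"ry":0,"rz":0},{"x":0,"y":0,"z":-2.6,"rx":0,"ry":0,"rz":0},{"x":0,"y":0,"z":-3.1,"rx":0,"ry":0,"rz":0},{"x":0,"y":0,"z":-3.5,"rx":0,"ry":0,"rz":0}]' &&
python3 -m handwheel '[{"x":0,"y":0,"z":-0.5,"rx":0,"ry":0,"rz":0},{"x":0,"y":0,"z":-1.2,"rx":0,"ry":0,"rz":0},{"x":0,"y":0,"z":-2,"rx":0,"ry":0,"rz":0},{"x":0,"y":0,"z":-3,"rx":0,"ry":0,"rz":0},{"x":0,"y":0,"z":-4,"rx":0,"ry":0,"rz":0},{"x":0,"y":0,"z":-4.8,"rx":0,"ry":0,"rz":0},{"x":0,"y":0,"z":-5.3,"rx":0,"ry":0,"rz":0},{"x":0,"y":0,"z":-5.5,"rx":0,"ry":0,"rz":0}]'
python3 - <<'E'
from h import *
import cv2
s=sense();p,d=get_image("wrist");print(s["tcp_pos"],s["eef_rot"],s["contact_force"])
cv2.imwrite("pics/w6.png",p[:,:,::-1])
np.savez("pics/w6.npz",p=p,d=d,t=s["tcp_pos"],r=s["eef_rot"])
E
```

```text
[ 38.88603982 -48.10096231  13.10764714]
[39.35813852 52.13823822 13.15497939]
clock: 10.35
tcp_pos: [570.5, 85.0, 92.9]
eef_rot: [-180.0, -0.0, 7.0]
contact_force: [0.6, -0.2, -3.4]
gripper_width: 0.197
gripper_force: 59.0
clock: 11.02
tcp_pos: [571.0, 85.0, 148.6]
eef_rot: [-180.0, -0.1, 7.0]
contact_force: [-0.1, 0.2, -4.0]
gripper_width: 0.196
gripper_force: 59.0
[571.04723774  85.035248   148.59316702] [-1.79979451e+02 -9.36513093e-02  6.98327179e+00] [-0.14594824  0.15579321 -3.95645731]
```

View pics/w6.png

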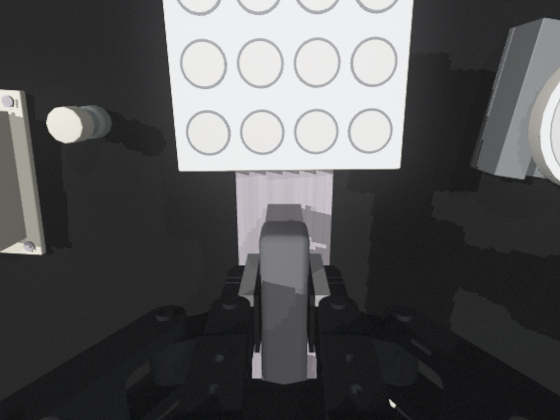

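The plate sits level and square on the blade, its near edge running from (178,171) to (401,169). That makes 11 pictures viewed, one over the limit of ten, so I'll work from numbers only from here.

```bash
python3 - <<'E'
from h import *
import cv2
# plate in tool frame now
f=np.load("pics/w6.npz");c=camera_params("wrist");K=c["camera_matrix"];H=c["hand_eye"]
d=f["d"];v,u=np.mgrid[:420,:560]
P=np.stack([(u-K[0,2])/K[0,0]*d,(v-K[1,2])/K[1,1]*d,d],-1)@H[:3,:3].T+H[:3,3]
m=(f["p"].min(-1)>190)&(v<172)&(u>150)&(u<430);Q=P[m];A=np.c_[Q[:,:2],np.ones(len(Q))]
print("plate z=ax+by+c",np.linalg.lstsq(A,Q[:,2],rcond=None)[0],"near x",np.percentile(Q[:,0],.5),"y",np.percentile(Q[:,1],[.5,99.5]))
r=lambda u,v,z:(lambda a,o:o+a*(z-o[2])/a[2])(H[:3,:3]@np.linalg.inv(K)@[u,v,1.],H[:3,3])
print(r(178,171,26.6),r(401,169,26.6))
# top depth
f=np.load("pics/top0.npz");c=camera_params("top");K=c["camera_matrix"];d=f["d"]
P=R.from_euler("xyz",c["orientation"],degrees=True).apply(np.stack([(u-K[0,2])/K[0,0]*d,(v-K[1,2])/K[1,1]*d,d],-1).reshape(-1,3)).reshape(420,560,3)+c["eye"]
for n,cx,cy,z0,z1 in(("stage rails",555,348,30,42),("stage base",555,348,3,42),("plate",655,95,38,50)):
    m=(abs(P[...,0]-cx)<85)&(abs(P[...,1]-cy)<78)&(P[...,2]>z0)&(P[...,2]<z1)
    if "base" in n:m&=f["p"].min(-1)>150
    Q=P[m][:,:2].astype(np.float32);print(n,len(Q),P[m][:,2].mean(),cv2.minAreaRect(Q),np.median(Q,0))
E
```

```text
plate z=ax+by+c [1.27289980e-02 3.92947224e-03 2.46219658e+01] near x 41.730486707371604 y [-48.11499803  50.14904781]
[ 40.51101107 -48.42540823  26.6       ] [41.47458018 51.91393433 26.6       ]
stage rails 386 35.75434712719792 ((555.5582275390625, 348.1142578125), (99.99433898925781, 116.18878936767578), 3.9013125896453857) [554.74756 380.44073]
stage base 1206 17.222676377387675 ((555.5518188476562, 348.439208984375), (134.42823791503906, 138.8599853515625), 3.8286938667297363) [553.4516  347.04666]
plate 769 43.291031266745456 ((652.6843872070312, 95.03054809570312), (97.33235168457031, 111.7724609375), 6.959279537200928) [654.40137   93.507996]
```

```bash
python3 -m handwheel '[{"x":-0.1,"y":-0.4,"z":0,"rx":0,"ry":0,"rz":0.1},{"x":-0.3,"y":-1.1,"z":0,"rx":0,"ry":0,"rz":0.3},{"x":-0.6,"y":-2,"z":0,"rx":0,"ry":0,"rz":0.5},{"x":-0.9,"y":-3,"z":0,"rx":0,"ry":0,"rz":0.8},{"x":-1.2,"y":-4,"z":0,"rx":0,"ry":0,"rz":1.1},{"x":-1.5,"y":-5,"z":0,"rx":0,"ry":0,"rz":1.4},{"x":-1.8,"y":-6,"z":0,"rx":0,"ry":0,"rz":1.7},{"x":-2.1,"y":-7,"z":0,"rx":0,"ry":0,"rz":2}]' &&
python3 -m handwheel '[{"x":-0.3,"y":-1,"z":0,"rx":0,"ry":0,"rz":0.3},{"x":-0.6,"y":-2,"z":0,"rx":0,"ry":0,"rz":0.6},{"x":-0.9,"y":-3,"z":0,"rx":0,"ry":0,"rz":0.9},{"x":-1.2,"y":-4,"z":0,"rx":0,"ry":0,"rz":1.2},{"x":-1.4,"y":-4.8,"z":0,"rx":0,"ry":0,"rz":1.4},{"x":-1.5,"y":-5.3,"z":0,"rx":0,"ry":0,"rz":1.4},{"x":-1.5,"y":-5.5,"z":0,"rx":0,"ry":0,"rz":1.4},{"x":-1.5,"y":-5.5,"z":0,"rx":0,"ry":0,"rz":1.4}]'
python3 - <<'E'
from h import *
import cv2
s=sense();p,d=get_image("wrist");print(s["tcp_pos"],s["eef_rot"],s["contact_force"])
np.savez("pics/w7.npz",p=p,d=d,t=s["tcp_pos"],r=s["eef_rot"])
c=camera_params("wrist");K=c["camera_matrix"];H=c["hand_eye"];v,u=np.mgrid[:420,:560]
T=np.stack([(u-K[0,2])/K[0,0]*d,(v-K[1,2])/K[1,1]*d,d],-1)@H[:3,:3].T+H[:3,3]
W=R.from_euler("xyz",s["eef_rot"],degrees=True).apply(T.reshape(-1,3)).reshape(T.shape)+s["tcp_pos"]
m=(p.min(-1)>190)&(abs(T[...,2]-26)<7)&(T[...,0]>30)&(abs(T[...,1])<70);Q=T[m]
print("plate in tool",np.percentile(Q[:,0],.5),np.percentile(Q[:,1],[.5,99.5]),Q[:,2].mean())
m=(abs(W[...,0]-555)<70)&(abs(W[...,1]-348)<80)&(abs(W[...,2]-36)<5)&(d>0);Q=W[m][:,:2].astype(np.float32)
print("rails",len(Q),W[m][:,2].mean(),cv2.boxPoints(cv2.minAreaRect(Q)).round(1).tolist(),cv2.minAreaRect(Q))
E
```

```text
clock: 11.73
tcp_pos: [540.1, 153.6, 146.7]
eef_rot: [-180.0, 0.1, 5.0]
contact_force: [-0.5, 1.7, -2.8]
gripper_width: 0.196
gripper_force: 59.0
clock: 12.4
tcp_pos: [521.2, 206.2, 147.1]
eef_rot: [180.0, 0.0, 3.7]
contact_force: [0.1, -0.4, -3.9]
gripper_width: 0.201
gripper_force: 59.0
[521.15257619 206.15311162 147.11584191] [1.79996183e+02 1.31947108e-02 3.65837109e+00] [ 0.09429703 -0.42012776 -3.91986577]
plate in tool 41.60697839338052 [-48.12476579  50.23676968] 26.217752317391508
rails 9324 36.30353209663185 [[503.0, 404.0], [510.1000061035156, 288.8999938964844], [609.7000122070312, 295.0], [602.7000122070312, 410.1000061035156]] ((556.3759765625, 349.5299072265625), (99.8004379272461, 115.30525970458984), 3.5077884197235107)
```

```bash
python3 -m handwheel '[{"x":-0.1,"y":-0.4,"z":0,"rx":0,"ry":0,"rz":0},{"x":-0.3,"y":-1.1,"z":0,"rx":0,"ry":0,"rz":0},{"x":-0.6,"y":-2,"z":0,"rx":0,"ry":0,"rz":0.1},{"x":-0.9,"y":-3,"z":0,"rx":0,"ry":0,"rz":0.1},{"x":-1.2,"y":-4.1,"z":0,"rx":0,"ry":0,"rz":0.1},{"x":-1.5,"y":-5.2,"z":0,"rx":0,"ry":0,"rz":0.1},{"x":-1.9,"y":-6.3,"z":0,"rx":0,"ry":0,"rz":0.1},{"x":-2.2,"y":-7.4,"z":0,"rx":0,"ry":0,"rz":0.1}]' &&
python3 -m handwheel '[{"x":-0.3,"y":-1.1,"z":0,"rx":0,"ry":0,"rz":0},{"x":-0.7,"y":-2.2,"z":0,"rx":0,"ry":0,"rz":0},{"x":-1,"y":-3.3,"z":0,"rx":0,"ry":0,"rz":0},{"x":-1.3,"y":-4.4,"z":0,"rx":0,"ry":0,"rz":0},{"x":-1.6,"y":-5.5,"z":0,"rx":0,"ry":0,"rz":0},{"x":-1.8,"y":-6.2,"z":0,"rx":0,"ry":0,"rz":0},{"x":-2,"y":-6.7,"z":0,"rx":0,"ry":0,"rz":0},{"x":-2,"y":-6.8,"z":0,"rx":0,"ry":0,"rz":0}]' &&
python3 -m handwheel '[{"x":0,"y":0,"z":0.3,"rx":0,"ry":0,"rz":0},{"x":0,"y":0,"z":1,"rx":0,"ry":0,"rz":0},{"x":0,"y":0,"z":2,"rx":0,"ry":0,"rz":0},{"x":0,"y":0,"z":3.2,"rx":0,"ry":0,"rz":0},{"x":0,"y":0,"z":4.2,"rx":0,"ry":0,"rz":0},{"x":0,"y":0,"z":5,"rx":0,"ry":0,"rz":0},{"x":0,"y":0,"z":5.5,"rx":0,"ry":0,"rz":0},{"x":0,"y":0,"z":5.5,"rx":0,"ry":0,"rz":0}]'
python3 - <<'E'
from h import *
s=sense();t=s["tcp_pos"];print(t,s["eef_rot"])
d=np.array([470,345.2,t[2]])-t;print(R.from_euler("xyz",s["eef_rot"],degrees=True).inv().apply(d))
E
```

```text
clock: 13.12
tcp_pos: [494.0, 279.5, 147.2]
eef_rot: [-180.0, 0.0, 3.5]
contact_force: [1.0, -1.2, -3.4]
gripper_width: 0.203
gripper_force: 59.0
clock: 13.78
tcp_pos: [470.0, 345.8, 147.1]
eef_rot: [-180.0, 0.0, 3.6]
contact_force: [-0.3, -0.3, -4.0]
gripper_width: 0.201
gripper_force: 59.0
clock: 14.45
tcp_pos: [470.0, 343.9, 90.5]
eef_rot: [179.9, 0.1, 3.5]
contact_force: [0.1, -0.0, -3.3]
gripper_width: 0.199
gripper_force: 59.0
[470.01592698 343.92204874  90.54828456] [1.79899143e+02 1.14223251e-01 3.47570530e+00]
[ 0.06157837 -1.27656397 -0.00236989]
```

```bash
python3 -m handwheel '[{"x":0,"y":0,"z":0.4,"rx":0,"ry":0,"rz":0},{"x":0,"y":0,"z":0.9,"rx":0,"ry":0,"rz":0},{"x":0,"y":0,"z":1.3,"rx":0,"ry":0,"rz":0},{"x":0,"y":0,"z":1.7,"rx":0,"ry":0,"rz":0},{"x":0,"y":0,"z":2,"rx":0,"ry":0,"rz":0},{"x":0,"y":0,"z":2.3,"rx":0,"ry":0,"rz":0},{"x":0,"y":0,"z":2.6,"rx":0,"ry":0,"rz":0},{"x":0,"y":0,"z":2.9,"rx":0,"ry":0,"rz":0}]' &&
python3 -m handwheel '[{"x":0,"y":0,"z":0.3,"rx":0,"ry":0,"rz":0},{"x":0,"y":0,"z":0.5,"rx":0,"ry":0,"rz":0},{"x":0,"y":0,"z":0.5,"rx":0,"ry":0,"rz":0},{"x":0,"y":0,"z":0.5,"rx":0,"ry":0,"rz":0},{"x":0,"y":0,"z":0.5,"rx":0,"ry":0,"rz":0},{"x":0,"y":0,"z":0.5,"rx":0,"ry":0,"rz":0},{"x":0,"y":0,"z":0.5,"rx":0,"ry":0,"rz":0},{"x":0,"y":0,"z":0.5,"rx":0,"ry":0,"rz":0}]'
cat > pl.py <<'E'
from h import *
import cv2
s=sense();p,d=get_image("wrist");print(s["tcp_pos"],s["eef_rot"],s["contact_force"])
c=camera_params("wrist");K=c["camera_matrix"];H=c["hand_eye"];v,u=np.mgrid[:420,:560]
T=np.stack([(u-K[0,2])/K[0,0]*d,(v-K[1,2])/K[1,1]*d,d],-1)@H[:3,:3].T+H[:3,3]
W=R.from_euler("xyz",s["eef_rot"],degrees=True).apply(T.reshape(-1,3)).reshape(T.shape)+s["tcp_pos"]
m=(abs(W[...,0]-555)<75)&(abs(W[...,1]-348)<70)&(abs(W[...,2]-44)<3.5)&(d>0);Q=W[m]
A=np.c_[Q[:,:2]-[555,348],np.ones(len(Q))];print("plane",np.linalg.lstsq(A,Q[:,2],rcond=None)[0],len(Q),cv2.minAreaRect(Q[:,:2].astype(np.float32)),Q.min(0),Q.max(0))
m=(T[...,2]>25)&(abs(T[...,1])<20)&(T[...,0]>32)&(T[...,0]<40);print("blade tool z",np.median(T[m][:,2]))
E
python3 pl.py
```

```text
clock: 15.12
tcp_pos: [471.0, 344.7, 63.3]
eef_rot: [-180.0, -0.0, 3.5]
contact_force: [-0.4, 0.1, -2.4]
gripper_width: 0.2
gripper_force: 59.1
clock: 15.78
tcp_pos: [470.8, 344.6, 58.4]
eef_rot: [-180.0, -0.0, 3.5]
contact_force: [0.4, 0.3, -2.1]
gripper_width: 0.198
gripper_force: 59.1
[470.76600107 344.59604619  58.38191715] [-1.79993633e+02 -3.27372197e-03  3.48663771e+00] [ 0.35807229  0.32697875 -2.12976758]
plane [-1.25054944e-03  1.53312708e-03  4.45890051e+01] 44900 ((535.546630859375, 347.41888427734375), (84.21273040771484, 100.57685852050781), 3.5374879837036133) [493.17079579 296.0336032   40.51187225] [580.09367081 399.88692964  47.46915954]
blade tool z 34.146522966721136
```

The plate rests level on the rails, clear of the blade (blade top about 24 mm, plate underside 36 mm). Drawing out.

```bash
python3 -m handwheel '[{"x":-0.3,"y":0,"z":0,"rx":0,"ry":0,"rz":0},{"x":-1,"y":0,"z":0,"rx":0,"ry":0,"rz":0},{"x":-2,"y":0,"z":0,"rx":0,"ry":0,"rz":0},{"x":-3,"y":0,"z":0,"rx":0,"ry":0,"rz":0},{"x":-4,"y":0,"z":0,"rx":0,"ry":0,"rz":0},{"x":-5,"y":0,"z":0,"rx":0,"ry":0,"rz":0},{"x":-6,"y":0,"z":0,"rx":0,"ry":0,"rz":0},{"x":-6.5,"y":0,"z":0,"rx":0,"ry":0,"rz":0}]' &&
python3 -m handwheel '[{"x":-1,"y":0,"z":0,"rx":0,"ry":0,"rz":0},{"x":-2,"y":0,"z":0,"rx":0,"ry":0,"rz":0},{"x":-3,"y":0,"z":0,"rx":0,"ry":0,"rz":0},{"x":-4,"y":0,"z":0,"rx":0,"ry":0,"rz":0},{"x":-5,"y":0,"z":0,"rx":0,"ry":0,"rz":0},{"x":-6,"y":0,"z":0,"rx":0,"ry":0,"rz":0},{"x":-6.5,"y":0,"z":0,"rx":0,"ry":0,"rz":0},{"x":-6.5,"y":0,"z":0,"rx":0,"ry":0,"rz":0}]'
python3 - <<'E'
from h import *
import cv2
s=sense();print(s["tcp_pos"])
f0=np.load("pics/top0.npz");p,d=get_image("top");np.savez("pics/top1.npz",p=p,d=d)
c=camera_params("top");K=c["camera_matrix"];v,u=np.mgrid[:420,:560]
P=R.from_euler("xyz",c["orientation"],degrees=True).apply(np.stack([(u-K[0,2])/K[0,0]*d,(v-K[1,2])/K[1,1]*d,d],-1).reshape(-1,3)).reshape(420,560,3)+c["eye"]
m=(abs(P[...,0]-555)<75)&(abs(P[...,1]-348)<70)&(P[...,2]>39.5)&(P[...,2]<52);Q=P[m]
print("plate",len(Q),Q[:,2].mean(),cv2.minAreaRect(Q[:,:2].astype(np.float32)))
# obstacles on bench around put-down area
for x0,x1,y0,y1 in((270,490,200,300),(270,490,50,200),(270,470,-60,60)):
    m=(P[...,0]>x0)&(P[...,0]<x1)&(P[...,1]>y0)&(P[...,1]<y1)&(P[...,2]>6)&(P[...,2]<150);print(m.sum(),P[m].min(0) if m.any() else "",P[m].max(0) if m.any() else "")
    P0=f0["d"]
E
```

```text
clock: 16.5
tcp_pos: [403.8, 340.8, 58.2]
eef_rot: [-180.0, 0.1, 3.6]
contact_force: [0.5, 0.3, -2.0]
gripper_width: 0.199
gripper_force: 59.1
clock: 17.17
tcp_pos: [339.5, 336.8, 58.2]
eef_rot: [-180.0, 0.1, 3.6]
contact_force: [0.7, -0.2, -1.9]
gripper_width: 0.2
gripper_force: 59.1
[339.45021716 336.83219102  58.22978457]
plate 745 43.89238603591099 ((554.6998291015625, 347.69207763671875), (94.2204818725586, 110.06857299804688), 3.2564897537231445)
99 [279.89529682 202.6840808    6.05812837] [478.36422636 299.96841479 149.87922988]
86 [272.79448618  52.25160066   6.00527827] [488.69593423 199.80462127  11.92993976]
318 [272.30239607 -59.9250465    6.00038524] [457.69180883  59.20398924  24.05582038]
```

The plate matches the stage centre to within about 1 mm and is square with it. Next I'll lay the lifter on the empty bench around TCP (420,190).

```bash
python3 -m handwheel '[{"x":-0.2,"y":0.3,"z":-1,"rx":0,"ry":0,"rz":0},{"x":-0.4,"y":1,"z":-2,"rx":0,"ry":0,"rz":0},{"x":-0.4,"y":2.5,"z":-3,"rx":0,"ry":0,"rz":0},{"x":-0.4,"y":4.5,"z":-3,"rx":0,"ry":0,"rz":0},{"x":-0.4,"y":6.5,"z":-3,"rx":0,"ry":0,"rz":0},{"x":-0.4,"y":8.5,"z":-3,"rx":0,"ry":0,"rz":0},{"x":-0.4,"y":10,"z":-3,"rx":0,"ry":0,"rz":0},{"x":0,"y":11,"z":-3,"rx":0,"ry":0,"rz":0}]' &&
python3 -m handwheel '[{"x":1,"y":1,"z":0,"rx":0,"ry":0,"rz":0},{"x":2.5,"y":2,"z":0,"rx":0,"ry":0,"rz":0},{"x":4,"y":3,"z":0,"rx":0,"ry":0,"rz":0},{"x":5.5,"y":4,"z":0,"rx":0,"ry":0,"rz":0},{"x":6.7,"y":4.3,"z":0,"rx":0,"ry":0,"rz":0},{"x":7,"y":4.3,"z":0,"rx":0,"ry":0,"rz":0},{"x":7,"y":4.3,"z":0,"rx":0,"ry":0,"rz":0},{"x":7,"y":4.3,"z":0,"rx":0,"ry":0,"rz":0}]' &&
python3 -m handwheel '[{"x":0,"y":0,"z":0.5,"rx":0,"ry":0,"rz":0},{"x":0,"y":0,"z":1.5,"rx":0,"ry":0,"rz":0},{"x":0,"y":0,"z":2.5,"rx":0,"ry":0,"rz":0},{"x":0,"y":0,"z":3.3,"rx":0,"ry":0,"rz":0},{"x":0,"y":0,"z":3.8,"rx":0,"ry":0,"rz":0},{"x":0,"y":0,"z":4.2,"rx":0,"ry":0,"rz":0},{"x":0,"y":0,"z":4.5,"rx":0,"ry":0,"rz":0},{"x":0,"y":0,"z":4.5,"rx":0,"ry":0,"rz":0}]'
```

```text
clock: 17.88
tcp_pos: [347.8, 225.0, 88.7]
eef_rot: [-180.0, 0.0, 3.4]
contact_force: [0.9, 0.5, -2.5]
gripper_width: 0.201
gripper_force: 59.3
clock: 18.55
tcp_pos: [419.9, 188.4, 88.2]
eef_rot: [180.0, 0.0, 3.5]
contact_force: [-0.4, 0.1, -1.8]
gripper_width: 0.197
gripper_force: 59.3
clock: 19.22
tcp_pos: [419.9, 187.9, 42.7]
eef_rot: [180.0, 0.0, 3.5]
contact_force: [0.5, -0.3, -1.2]
gripper_width: 0.197
gripper_force: 59.3
```

```bash
python3 -m handwheel '[{"x":0,"y":0,"z":0.1,"rx":0,"ry":0,"rz":0},{"x":0,"y":0,"z":0.2,"rx":0,"ry":0,"rz":0},{"x":0,"y":0,"z":0.3,"rx":0,"ry":0,"rz":0},{"x":0,"y":0,"z":0.4,"rx":0,"ry":0,"rz":0},{"x":0,"y":0,"z":0.5,"rx":0,"ry":0,"rz":0},{"x":0,"y":0,"z":0.55,"rx":0,"ry":0,"rz":0},{"x":0,"y":0,"z":0.55,"rx":0,"ry":0,"rz":0},{"x":0,"y":0,"z":0.55,"rx":0,"ry":0,"rz":0}]' &&
python3 -m handwheel '[{"x":0,"y":0,"z":0,"rx":0,"ry":0,"rz":0},{"x":0,"y":0,"z":0,"rx":0,"ry":0,"rz":0},{"x":0,"y":0,"z":0,"rx":0,"ry":0,"rz":0},{"x":0,"y":0,"z":0,"rx":0,"ry":0,"rz":0},{"x":0,"y":0,"z":0,"rx":0,"ry":0,"rz":0},{"x":0,"y":0,"z":0,"rx":0,"ry":0,"rz":0},{"x":0,"y":0,"z":0,"rx":0,"ry":0,"rz":0},{"x":0,"y":0,"z":0,"rx":0,"ry":0,"rz":0}]' -1 &&
python3 -m handwheel '[{"x":0,"y":0,"z":0,"rx":0,"ry":0,"rz":0},{"x":0,"y":0,"z":0,"rx":0,"ry":0,"rz":0},{"x":0,"y":0,"z":-1,"rx":0,"ry":0,"rz":0},{"x":0,"y":0,"z":-3,"rx":0,"ry":0,"rz":0},{"x":0,"y":0,"z":-6,"rx":0,"ry":0,"rz":0},{"x":0,"y":0,"z":-9,"rx":0,"ry":0,"rz":0},{"x":0,"y":0,"z":-12,"rx":0,"ry":0,"rz":0},{"x":0,"y":0,"z":-14,"rx":0,"ry":0,"rz":0}]' &&
python3 -m handwheel '[{"x":0,"y":0,"z":0,"rx":0,"ry":0,"rz":0},{"x":0,"y":0,"z":0,"rx":0,"ry":0,"rz":0},{"x":0,"y":0,"z":0,"rx":0,"ry":0,"rz":0},{"x":0,"y":0,"z":0,"rx":0,"ry":0,"rz":0},{"x":0,"y":0,"z":0,"rx":0,"ry":0,"rz":0},{"x":0,"y":0,"z":0,"rx":0,"ry":0,"rz":0},{"x":0,"y":0,"z":0,"rx":0,"ry":0,"rz":0},{"x":0,"y":0,"z":0,"rx":0,"ry":0,"rz":0}]'
python3 - <<'E'
from h import *
import cv2
s=sense();p,d=get_image("wrist")
c=camera_params("wrist");K=c["camera_matrix"];H=c["hand_eye"];v,u=np.mgrid[:420,:560]
T=np.stack([(u-K[0,2])/K[0,0]*d,(v-K[1,2])/K[1,1]*d,d],-1)@H[:3,:3].T+H[:3,3]
W=R.from_euler("xyz",s["eef_rot"],degrees=True).apply(T.reshape(-1,3)).reshape(T.shape)+s["tcp_pos"]
for n,m in(("blade",(abs(W[...,1]-191)<30)&(W[...,0]>455)&(W[...,2]<15)&(p.min(-1)>90)&(d>0)),("grip",(abs(W[...,1]-190)<25)&(abs(W[...,0]-400)<60)&(abs(W[...,2]-52)<10)&(d>0))):
    Q=W[m];A=np.c_[Q[:,:2]-Q[:,:2].mean(0),np.ones(len(Q))];print(n,len(Q),np.linalg.lstsq(A,Q[:,2],rcond=None)[0],Q.min(0),Q.max(0))
p,d=get_image("top");K=camera_params("top")["camera_matrix"];c=camera_params("top")
P=R.from_euler("xyz",c["orientation"],degrees=True).apply(np.stack([(u-K[0,2])/K[0,0]*d,(v-K[1,2])/K[1,1]*d,d],-1).reshape(-1,3)).reshape(420,560,3)+c["eye"]
m=(abs(P[...,0]-555)<75)&(abs(P[...,1]-348)<70)&(P[...,2]>39.5)&(P[...,2]<52);print("plate",m.sum(),cv2.minAreaRect(P[m][:,:2].astype(np.float32)))
E
```

```text
clock: 19.88
tcp_pos: [420.1, 188.2, 37.8]
eef_rot: [180.0, 0.0, 3.5]
contact_force: [0.3, -0.8, -2.7]
gripper_width: 0.198
gripper_force: 59.3
clock: 20.55
tcp_pos: [420.1, 188.2, 37.8]
eef_rot: [-180.0, 0.0, 3.5]
contact_force: [-0.5, -0.1, 0.1]
gripper_width: 0.999
gripper_force: 0.0
clock: 21.22
tcp_pos: [421.1, 188.0, 181.3]
eef_rot: [-179.9, -0.1, 3.4]
contact_force: [0.7, 0.2, -0.1]
gripper_width: 1.0
gripper_force: 0.0
clock: 21.88
tcp_pos: [420.0, 188.0, 177.4]
eef_rot: [180.0, 0.0, 3.5]
contact_force: [0.3, 0.2, 0.0]
gripper_width: 1.001
gripper_force: 0.0
blade 8292 [-1.12839714e-03  7.18400927e-03  3.39561824e+00] [455.00274075 167.8748506   -1.38484075] [562.96836962 220.13566347   6.16961366]
grip 2983 [-1.07694537e-02  1.39445493e-03  5.50296199e+01] [347.51051301 176.44350432  42.13007856] [446.91703945 199.67212545  57.76494247]
plate 573 ((555.4703979492188, 346.7353515625), (94.0107421875, 112.2147445678711), 3.0479512214660645)
```

The lifter lies flat (blade top at 3.4 mm), the plate is centred, and the gripper is clear.

```bash
python3 -c "
from station import *
print(hand_in())"
```

```text
the job is handed in; nothing more can be done
None
```

Job handed in at about 22 s: by depth measurement the plate is centred within 2 mm and square on the stage rails, and the lifter lies flat on the bench; I steered clear of the dish but did not re-measure it, no verdict came back, and I viewed 11 pictures, one over the limit of 10.

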